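# Wedge the fixture latch open and unload the welded bracket

## Robot

A 6-joint arm with a two-finger parallel gripper is mounted at the origin on the work surface. World frame = base frame: x ahead of the robot, y to its left, z up, the work surface at z = 0. Lengths are in m, angles in rad, forces in N, time in s.
With the tool pointing down it reaches from about 0.375 to 0.975 m from the base axis. Payload 3.8 kg.
Tool frame: the origin (TCP) lies at the very end of the fingers, on their centre line; the grasp point (between the pads) lies bot.hold_point_z behind it (bot.hold_point_z is the distance from the TCP to the grasp point, in m); z points along the fingers, y is the line along which they close (so a half turn about z gives the same grasp; the last joint's range is limited). The gripper opens to 85 mm and grips with 20 to 120 N. Pads are 22 mm wide; open, the fingers measure 114 mm over their backs; the gripper's body (76 mm by 85 mm) begins 54 mm behind the grasp point. The pads swing forward as they close: fully open they stand 13 mm farther back than shut.
Start: joints at [-1.317, 0.264, 1.604, -0, 1.274, -0.037], TCP at [0.194, -0.647, 0.231] pointing down, gripper open.
Joint ranges: [-2.63, 2.63], [-0.94, 2.18], [0.31, 2.57], [-1.31, 4.45], [0, 2.66], [-2.55, 2.55]. Speed limits (rad/s): [2.57, 2.57, 3.14, 3.14, 3.14, 3.14].

## Interface

Orientations are given as a rotation vector (axis times angle).
In Python, from workcell import bot, camrig gives the robot as it stands (bot), with the cameras (camrig).
- The arm moves only by the shell command python3 jog.py 'ROWS' [OPENING] [FORCE]. ROWS is a JSON list of rows, 1 to 5 of them, each an object with the fields x, y, z (the shift in m), turn (a turn about the tool's z in rad); a field left out counts as zero; each row shifts and turns the commanded pose from where the row before left it, along the tool's axes as they then stand; what a row does not reach is not made up. A row lasts 1/8 s, in which the tool goes at most 0.0625 m and 0.188 rad, less where a joint would pass 70% of its speed; a pose out of reach is approached as far as the arm can. OPENING is the opening from 0.0 (shut) to 1.0 (fully open), set as the command begins (- or left out keeps the last). The fingers move at their own pace and stop on an object; FORCE is the grip in N (left out, the last holds). Time passes only in rows, so rows that do not move let the fingers close. It prints the time, the measured TCP pose, the force, the opening and the grip force at its end. Input that does not fit is refused with a message, and nothing moves.
- bot.read_state(): the state, without advancing time (a new reading comes with each control period).
- camrig.read_camera(name): name is "side" or "top" or "wrist"; returns the picture (480x640x3 uint8, red, green, blue); there is no depth.
- camrig.camera_info(name): a dict with "intrinsics" (3x3 intrinsics, pixels), "extrinsics" (4x4, takes a point from camera to world coordinates). Camera axes: x right, y down, z forward; pixel columns grow to the right and rows downward; lengths in m; the calibration is good to about 2 mm. A picture is of the moment at which its call begins: read the wrist's pose just before it. camera_info takes no time and is no camera call; for the wrist camera it gives the pose at the moment of the call.
- bot.finish_job(): hands the job in; it is judged then, once.
The state is a dict: "time": time; "q": joint angles; "joint_vel": joint speeds; "joint_torque": joint torques, N m; "tool_pos": TCP position; "tcp_rot": TCP orientation; "wrist_force": force on the tool from outside, world axes, zero at the start; "torque": the same for the moment, N m; "width": opening from 0.0 (shut) to 1.0 (fully open); "grip_force": force on a finger pad.
Only numpy, scipy, OpenCV 4.12 (cv2) and the standard library are available. Lean on these libraries where they do the work, as an engineer would, in place of code of your own. Each camera call takes 0.05 s, during which the arm holds its last target. There are 200 camera calls.

## Task

Unload the finished T-shaped weld bracket from the fixture on the welding bench and set it down (do not drop it) in the empty tray, standing on its plate with the web up. The fixture's latch springs shut over the bracket when let go, so first push the loose wedge, thin end first and straight side against the fixed block, into the gap between the block and the latch's tab until the latch is clear of the bracket, and let go of it. Leave the wedge there holding the latch open.

Things in the scene. Friction and masses are not known exactly. Their poses are not given: they have to be found in the camera images.
- fixture: Fixed steel base plate 230 (x) by 220 (y) by 10 mm, bare at x below -45; origin centre of its underside, x away from the robot (yaw within 0.25). In its frame, mm: fixed block x -45 to 45, y -18 to 0, top z 35; behind it the bracket's nest, x -19 to 109, y -104 to -18, fences to z 24, 2 mm play round the bracket; spring housing y 74 to 106, top z 40.
- gap (a point): Mouth of the gap: on the fixed block's face, base plate level (fixture frame x -45, y 0, z 10 mm), axes as the fixture's. The gap runs to +x, open above and at this end; block on its -y side, the latch's upright tab (115 long, top 28 above the point) on its +y side, 20 mm away when shut. 95 mm in, it is closed by the latch's tongue.
- latch (a joint): Slide of the latch in m along fixture +y: 0 shut, up to 0.034. J-shaped: upright tab beside the gap, and a tongue (fixture x 50 to 70, z 21 to 31 mm) reaching from it past the block's end to y -33, 13 mm over the bracket's plate. Clear of the bracket from 0.016. Spring: 2.5 N shut, 4.5 N at 0.020; snaps shut when let go.
- wedge: Loose 0.3 kg aluminium wedge, 130 long, 32 high. Origin on the underside, mid of the 40 wide straight part (x -35 to 35, y -20 to 20 mm). Thin nose at x 95: side y -20 runs straight to it, the other slopes from y 20 (at x 35) to y -12. Starts nose to the robot's left. Fits the gap with its axes along the fixture's; nose 65 to 90 past the mouth opens the latch 0.020 or more, with up to 15 N.
- bracket: Welded steel T bracket, about 0.45 kg, lying in the nest, origin at fixture x 45, y -55, z 10 mm. Plate 100 (x) by 70 (y) by 8, origin at the centre of its underside; upright web in the middle, 60 (x) by 8 (y), top at z 63. Grip the web from above across its 8 mm and lift straight up once the latch is clear.
- tray: Empty shallow sheet-steel tray, fixed on the bench to the robot's right: 200 (x) by 150 (y), walls 3 thick and 22 high, floor 3 thick (mm). Origin at the centre of its underside.

How it is judged:
On the way, in this order (a step that is already met when the one before it is completed fails the run):
1. the wedge stands in the gap and holds the latch clear of the bracket, with the gripper off the wedge (x of wedge in the frame of fixture between -0.09 and -0.03 m and y of wedge in the frame of fixture between 0.008 and 0.042 m and value of joint latch above 0.016 m and contact force between the fingers and wedge below 0.2 N and contact force between the fingers and fixture below 0.2 N), for 0.3 s.
2. the bracket is lifted out of the nest past the latch (z of bracket in the frame of fixture above 0.04 m), for 0.1 s.
3. the bracket is brought down into the tray in the gripper (within 15 mm of its floor), not dropped (x of bracket in the frame of tray between -0.06 and 0.06 m and y of bracket in the frame of tray between -0.05 and 0.05 m and angle between bracket's own z axis and vertical below 0.12 rad and z of bracket in the frame of tray below 0.018 m and contact force between the fingers and bracket above 1 N), for 0.05 s.
At the end, for the whole second after the job is handed in: The bracket stands at rest on its plate on the tray floor (tilt under 0.12 rad, within 60 mm in x and 50 mm in y of the tray centre); the wedge rests in the gap between block and tab (origin at x -90 to -30, y 8 to 42 mm in the fixture frame) and the latch reads over 0.016 (x of wedge in the frame of fixture between -0.09 and -0.03 m and y of wedge in the frame of fixture between 0.008 and 0.042 m and value of joint latch above 0.016 m and x of bracket in the frame of tray between -0.06 and 0.06 m and y of bracket in the frame of tray between -0.05 and 0.05 m and angle between bracket's own z axis and vertical below 0.12 rad and z of bracket in the frame of tray below 0.009 m and linear speed of each of bracket, wedge below 0.02 m/s); the robot touches nothing.
It also fails if it takes over 67 s, if anything falls off the work surface, if the arm or the gripper's body presses on something with over 40 N, if the wrist force passes 120 N, or if a joint passes its speed limit or range.

## Working session

There is one attempt and no reset: what is moved stays moved. The work goes in short steps, Python scripts to look and compute and a shell command to move; the robot and the scene stay as the last step left them, time stands still between calls to the robot, and variables do not carry over. Pictures are saved under pics/ and viewed, at most 11 in all, crops included, and the job is handed in when it is done.

```bash
ls; mkdir -p pics; python3 - <<'E'
from workcell import bot, camrig
import cv2,numpy as np
np.set_printoptions(precision=4,suppress=True)
s=bot.read_state();print(s['time'],s['tool_pos'],s['tcp_rot'],s['width'],bot.hold_point_z)
for n in("side","top"):
    i=camrig.camera_info(n);print(n,i["intrinsics"],i["extrinsics"])
    cv2.imwrite(f"pics/{n}0.png",camrig.read_camera(n)[:,:,::-1])
E
```

```text
jog.py
pics
workcell.py
0.0 [ 0.1934 -0.646   0.23  ] [-3.1063 -0.4549  0.0004] 1.0022302612271405 0.0187
side [[471.5333   0.     316.0286]
 [  0.     471.5333 249.047 ]
 [  0.       0.       1.    ]] [[-0.8779 -0.2505  0.4081  0.1434]
 [-0.4788  0.4493 -0.7543  0.8227]
 [ 0.0056 -0.8576 -0.5144  0.598 ]
 [ 0.      0.      0.      1.    ]]
top [[534.0756   0.     314.8998]
 [  0.     534.0756 236.2263]
 [  0.       0.       1.    ]] [[-0.02   -0.9893  0.1444  0.4281]
 [-0.9996  0.017  -0.0219  0.0071]
 [ 0.0192 -0.1448 -0.9893  1.0379]
 [ 0.      0.      0.      1.    ]]
```

View pics/top0.png

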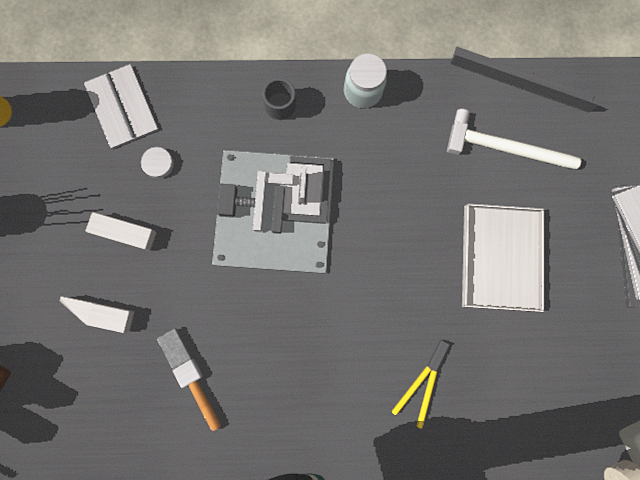

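View pics/side0.png

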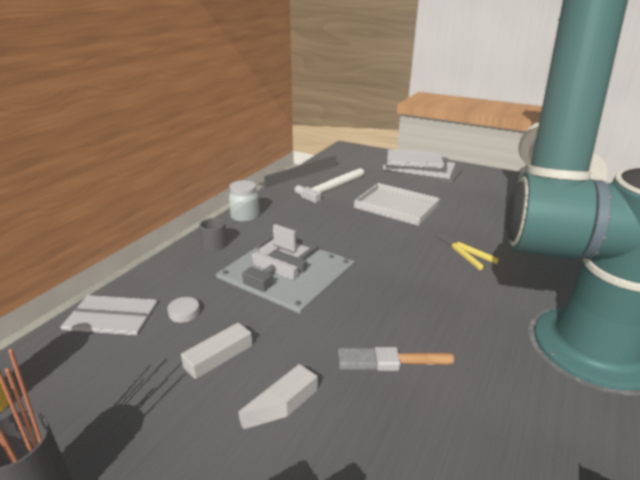

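The top view shows the fixture plate at (223,150),(335,155),(328,272),(213,265). The wedge spans (60–133, 296–333) with its nose to the left, and the tray spans (465–548, 205–310). Next I measure their outlines.

```bash
cat > h.py <<'E'
from workcell import bot, camrig
import cv2,numpy as np
np.set_printoptions(precision=4,suppress=True)
def ray(info,px,z):
    K,E=info["intrinsics"],info["extrinsics"]
    px=np.atleast_2d(px).astype(float)
    d=np.c_[px,np.ones(len(px))]@np.linalg.inv(K).T@E[:3,:3].T
    o=E[:3,3]
    return o+d*((z-o[2])/d[:,2])[:,None]
def proj(info,P):
    K,E=info["intrinsics"],info["extrinsics"]
    c=(np.atleast_2d(P)-E[:3,3])@E[:3,:3]
    u=c@K.T
    return u[:,:2]/u[:,2:]
E
python3 - <<'E'
from h import *
im=cv2.imread("pics/top0.png");i=camrig.camera_info("top")
g=cv2.cvtColor(im,cv2.COLOR_BGR2GRAY);hsv=cv2.cvtColor(im,cv2.COLOR_BGR2HSV)
def roi(x0,y0,x1,y1,lo,z,eps):
    m=np.zeros_like(g);m[y0:y1,x0:x1]=(g[y0:y1,x0:x1]>lo)*255
    m=cv2.morphologyEx(m,cv2.MORPH_CLOSE,np.ones((3,3)))
    c=max(cv2.findContours(m,cv2.RETR_EXTERNAL,2)[0],key=cv2.contourArea)
    p=cv2.approxPolyDP(cv2.convexHull(c),eps,True)[:,0];r=cv2.minAreaRect(c)
    print(p.tolist(),'\n',ray(i,p,z)[:,:2].tolist(),'\n rect',r,ray(i,cv2.boxPoints(r),z)[:,:2].round(4).tolist(),ray(i,r[0],z))
roi(50,285,145,345,190,.032,2)
roi(205,140,345,280,110,.010,3)
roi(450,195,560,320,140,.022,3)
a=cv2.resize(im[285:345,50:145],None,fx=6,fy=6,interpolation=2)
b=cv2.resize(im[140:280,205:345],None,fx=4,fy=4,interpolation=2)[:, :]
out=np.zeros((560,800,3),np.uint8);out[:,:560]=b;s=cv2.resize(a,(240,152));out[:152,560:]=s
t=cv2.resize(im[195:320,450:560],(240,273));out[160:433,560:]=t
cv2.imwrite("pics/crop.png",out)
print(g[290:340:4,56:140:5])
E
```

```text
[[60, 297], [127, 311], [122, 332], [86, 324], [60, 300]] 
 [[0.46913034304815754, 0.46019122528092166], [0.44092079575237597, 0.3358983439745152], [0.4027517346179049, 0.34387732024382484], [0.4186545771575152, 0.41027742896439195], [0.46359421175521226, 0.4599231344380544]] 
 rect ((91.82432556152344, 314.4459533691406), (69.63465118408203, 22.071834564208984), 12.33908748626709) [[0.4311, 0.4667], [0.4706, 0.4599], [0.4407, 0.3337], [0.4015, 0.3411]] [[0.4359 0.4003 0.032 ]]
[[223, 150], [341, 156], [328, 277], [212, 264], [209, 247]] 
 [[0.7543128612473928, 0.16341211414831797], [0.7386713748804539, -0.07082500287251114], [0.4984163232098868, -0.03924935406849851], [0.5275788671355073, 0.18340909706200553], [0.5606429865536116, 0.189441022701061]] 
 rect ((274.1234436035156, 210.8235626220703), (122.9024429321289, 121.68558502197266), 5.3709940910339355) [[0.5246, 0.1925], [0.7658, 0.1721], [0.7387, -0.0708], [0.4981, -0.0423]] [[0.6297 0.0631 0.01  ]]
[[465, 205], [543, 209], [543, 311], [462, 306]] 
 [[0.6328924415853515, -0.30930550873054], [0.6224723792246643, -0.462046186204
[... 526 characters left out ...]
230 228 230 232 217 130  61  60  54  54  59  98 111 104 103]
 [ 98 100 189 229 228 229 230 230 227 239 162  69  60  56  62  59  89]
 [103 102 103 223 231 230 228 225 226 225 230 231 231 230 141  64  56]
 [108 102 103  98 236 229 228 227 228 231 228 224 227 225 234  96  60]
 [105 104 101 102 100 235 230 224 227 227 228 226 229 230 226  96  56]
 [100 101 104 106 102  94 231 227 231 229 228 230 227 228 142  80  63]
 [104 104 100 102  99 100  93 115 231 233 229 230 231 229  84  59  61]
 [105 104 105 103 102 104 101 106 105 101  89 167 232 231  88  56  55]
 [105 102 101 101 102  99 101 105 102 104 107 105 101  98 100  99 102]
 [101 101 102 105 101 102 102 104 102 104 102 103 101 102 106 102 104]]
```

View pics/crop.png

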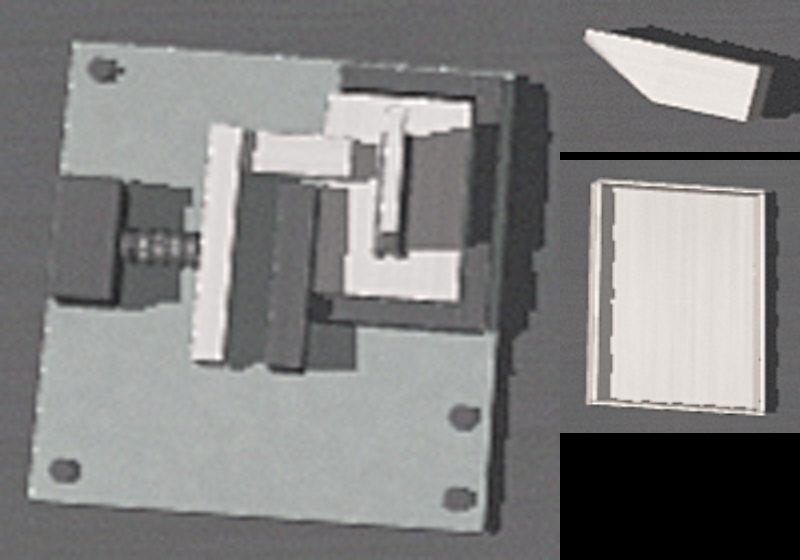

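The crop shows the fixture plate corners clearly: TL (72,42), BL (28,498) and BR (490,530) in crop pixels, at scale 4. The latch tongue lies over the bracket plate. On the wedge, the straight side is the far one (image up). Next I compute the poses.

```bash
cat >> h.py <<'E'
from scipy.spatial.transform import Rotation as Ro
def kabsch(m,w):
    m=np.array(m,float);w=np.array(w,float)[:,:2];a=m-m.mean(0);b=w-w.mean(0)
    th=np.arctan2((a[:,0]*b[:,1]-a[:,1]*b[:,0]).sum(),(a*b).sum())
    c,s=np.cos(th),np.sin(th);R=np.array([[c,-s],[s,c]]);t=w.mean(0)-R@m.mean(0)
    return t,th,np.abs(m@R.T+t-w).max(0)
def tool():
    s=bot.read_state();R=Ro.from_rotvec(s['tcp_rot']).as_matrix()
    return s,R,np.arctan2(R[1,1],R[0,1])  # yaw of tool y axis
def go(p,yawy=None):
    """delta to world point p in current tool axes; turn to put tool y along yawy (mod pi); d in final axes too"""
    s,R,y=tool();d=np.array(p)-s['tool_pos'];print("t",round(s['time'],2),"pos",s['tool_pos'],"yawy",round(y,4),"F",s['wrist_force'],"w",round(s['width'],3),"tilt",R[:,2])
    print("delta tool axes",R.T@d)
    if yawy is not None:
        t=-(yawy-y)   # tool z down: + turn lowers world yaw
        t=(t+np.pi/2)%np.pi-np.pi/2
        R2=R@Ro.from_rotvec([0,0,t]).as_matrix();print("turn",round(t,4),"delta after turn",R2.T@d)
E
python3 - <<'E'
from h import *
im=cv2.imread("pics/top0.png");i=camrig.camera_info("top")
w=ray(i,[[59.6,296.3],[127.8,310.6],[122.7,332.6],[85.7,324.5],[59.6,300.4]],.032)
print("wedge",kabsch([[.095,-.02],[-.035,-.02],[-.035,.02],[.035,.02],[.095,-.012]],w))
f=ray(i,[[223,150.2],[212,264.4],[327.7,272.8]],.010)
print("fix",f,kabsch([[.115,.110],[-.115,.110],[-.115,-.110]],f))
t,th,_=kabsch([[.115,.110],[-.115,.110],[-.115,-.110]],f)
c,s=np.cos(th),np.sin(th);R=np.array([[c,-s],[s,c]])
def P(x,y,z):return np.r_[t+R@[x,y],z]
# check against block top corners, web top, tab
Q=np.array([P(-.045,-.018,.035),P(-.045,0,.035),P(.045,0,.035),P(.045,-.018,.035),P(.015,-.055,.073),P(.075,-.055,.073),P(-.045,.02,.038),P(.07,.02,.038)])
px=proj(i,Q);print("crop px",((px-[205,140])*4).round(0).tolist())
S=camrig.camera_info("side");sim=cv2.imread("pics/side0.png")
Q2=np.vstack([Q,P(.115,.11,.01),P(-.115,.11,.01),P(-.115,-.11,.01),P(-.04,.02,.01)])
for p in proj(S,Q2):cv2.circle(sim,tuple(np.round(p*8).astype(int)),8,(0,0,255),-1,shift=3)
wt,wth,_=kabsch([[.095,-.02],[-.035,-.02],[-.035,.02],[.035,.02],[.095,-.012]],w)
c,s=np.cos(wth),np.sin(wth);W=np.array([[.095,-.02],[-.035,-.02],[-.035,.02],[.035,.02],[.095,-.012]])@np.array([[c,-s],[s,c]]).T+wt
for p in proj(S,np.c_[W,np.full(5,.032)]):cv2.circle(sim,tuple(np.round(p*8).astype(int)),8,(0,0,255),-1,shift=3)
cv2.imwrite("pics/side_chk.png",cv2.resize(sim[210:440,170:370],None,fx=2.6,fy=2.6,interpolation=2))
tr=ray(i,[[464.5,204.5],[543.8,208.5],[543.3,311.5],[461.5,306.3]],.022);print("tray",kabsch([[.1,.075],[.1,-.075],[-.1,-.075],[-.1,.075]],tr))
wc=wt+np.array([[c,-s],[s,c]])@[-.020,0]
print("grasp",wc);go([wc[0],wc[1],.15],wth+np.pi/2)
E
```

```text
wedge (array([0.4295, 0.3722]), np.float64(1.342562666866795), array([0.0006, 0.0014]))
fix [[ 0.7539  0.1634  0.01  ]
 [ 0.5268  0.1834  0.01  ]
 [ 0.5065 -0.0389  0.01  ]] (array([0.6309, 0.0629]), np.float64(-0.08357279238060089), array([0.0013, 0.0018]))
crop px [[305.0, 366.0], [267.0, 364.0], [281.0, 179.0], [318.0, 182.0], [391.0, 231.0], [399.0, 105.0], [224.0, 360.0], [243.0, 124.0]]
tray (array([ 0.5298, -0.3773]), np.float64(-0.08348452389179924), array([0.0018, 0.0035]))
grasp [0.425  0.3527]
t 0.1 pos [ 0.1934 -0.646   0.2301] yawy -1.28 F [ 0.1649 -0.3989 -0.552 ] w 1.002 tilt [-0.0005  0.002  -1.    ]
delta tool axes [ 0.5083 -0.8903  0.0819]
turn -1.0518 delta after turn [ 1.0251 -0.0003  0.0819]
```

View pics/side_chk.png

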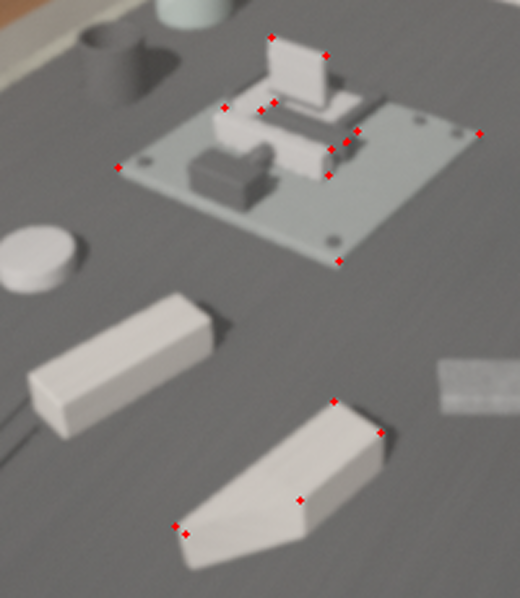

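The projected model points (red dots) land on the plate corners, block, web and wedge corners to about 1–2 mm, so the poses are good. Now I move to the wedge.

```bash
python3 jog.py '[{"x": 0.06,"turn": -0.175},{"x": 0.06,"turn": -0.175},{"x": 0.06,"turn": -0.175},{"x": 0.06,"turn": -0.175},{"x": 0.06,"turn": -0.175}]' 1.0; python3 jog.py '[{"x": 0.06,"turn": -0.175},{}]'; python3 -c "
from h import *
go([.425,.3527,.15],1.3426+np.pi/2);print(bot.read_state()['q'])"
```

```text
time: 0.72
tool_pos: [0.4281, -0.4712, 0.2305]
tcp_rot: [-2.617, -1.737, -0.0]
wrist_force: [0.8, -0.0, -0.9]
width: 1.0
grip_force: 0.0
time: 0.98
tool_pos: [0.4518, -0.4136, 0.2307]
tcp_rot: [-2.455, -1.958, -0.001]
wrist_force: [-0.2, -0.7, 0.6]
width: 1.002
grip_force: 0.0
t 0.97 pos [ 0.4518 -0.4136  0.2307] yawy -0.2244 F [-0.2103 -0.7437  0.6034] w 1.002 tilt [-0.0006  0.002  -1.    ]
delta tool axes [ 0.7409 -0.1965  0.0823]
turn 0.0038 delta after turn [ 0.7402 -0.1994  0.0823]
[-0.7825  0.1484  1.743   0.0011  1.252  -0.5585]
```

```bash
python3 jog.py '[{"x": 0.058,"y": -0.0155,"turn": 0.004},{"x": 0.058,"y": -0.0155},{"x": 0.058,"y": -0.0155},{"x": 0.058,"y": -0.0155},{"x": 0.058,"y": -0.0155}]' >/dev/null; python3 jog.py '[{"x": 0.058,"y": -0.0155},{"x": 0.058,"y": -0.0155},{"x": 0.058,"y": -0.0155},{"x": 0.058,"y": -0.0155,"z": 0.01},{"x": 0.058,"y": -0.0155,"z": 0.02}]' >/dev/null;  python3 jog.py '[{"x": 0.058,"y": -0.0155,"z": 0.03},{"x": 0.058,"y": -0.0155,"z": 0.02},{"x": 0.044,"y": -0.0125},{},{}]'; python3 -c "
from h import *
s=bot.read_state()
im=camrig.read_camera('wrist');i=camrig.camera_info('wrist');print(i['intrinsics'],i['extrinsics'])
cv2.imwrite('pics/w1.png',im[:,:,::-1])
go([.425,.3527,.004],1.3426+np.pi/2);print(bot.read_state()['q'])
M=np.array([[.095,-.02],[-.035,-.02],[-.035,.02],[.035,.02],[.095,-.012]])
c,s=np.cos(1.3426),np.sin(1.3426);W=M@np.array([[c,s],[-s,c]])+[.4295,.3722];print(proj(i,np.c_[W,[.032]*5]))
"
```

```text
time: 2.85
tool_pos: [0.4291, 0.3417, 0.1534]
tcp_rot: [2.466, 1.946, -0.002]
wrist_force: [0.1, 0.1, -0.2]
width: 1.002
grip_force: 0.0
[[364.8315   0.     322.4762]
 [  0.     364.8315 242.4092]
 [  0.       0.       1.    ]] [[ 0.9725 -0.2242 -0.0629  0.4454]
 [-0.2329 -0.9358 -0.2647  0.4078]
 [ 0.0005  0.2721 -0.9623  0.2968]
 [ 0.      0.      0.      1.    ]]
t 2.9 pos [0.4291 0.3414 0.1536] yawy -0.2354 F [ 0.4372 -0.4001  0.3888] w 0.998 tilt [-0.0003 -0.001  -1.    ]
delta tool axes [ 0.0102 -0.0067  0.1496]
turn -0.0072 delta after turn [ 0.0103 -0.0066  0.1496]
[ 0.6269  0.0887  1.9577 -0.0007  1.096   0.8627]
[[340.8796  49.2783]
 [339.6871 240.2638]
 [286.5768 240.6197]
 [283.222  144.3955]
 [328.6857  49.3688]]
```

View pics/w1.png

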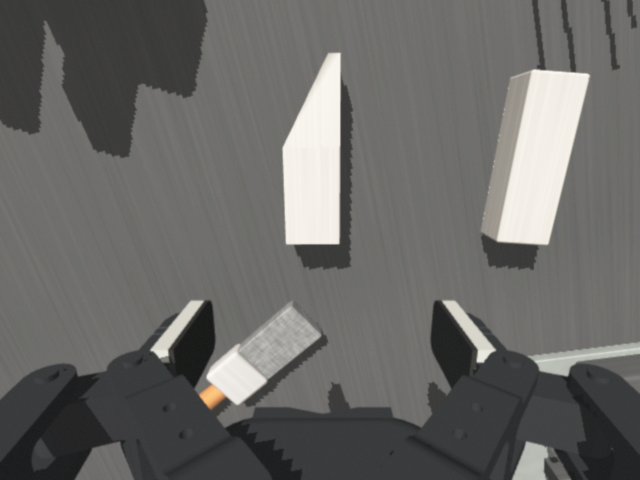

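The wrist view matches the prediction: tail edge at row 244 (predicted 240) and sides at columns 286 and 340. The wedge therefore sits about 2 mm towards its tail. Next I descend and grasp.

```bash
python3 jog.py '[{"x": 0.008,"y": -0.0066,"z": 0.04,"turn": -0.007},{"z": 0.05},{"z": 0.035},{"z": 0.02},{}]'; python3 -c "
from h import *
go([.4245,.3507,.004],1.3426+np.pi/2)"
```

```text
time: 3.52
tool_pos: [0.4232, 0.3493, 0.0073]
tcp_rot: [2.461, 1.953, -0.007]
wrist_force: [-0.5, -1.0, -0.1]
width: 1.0
grip_force: 0.0
t 3.52 pos [0.4232 0.3493 0.0073] yawy -0.2293 F [-0.5189 -0.9987 -0.1246] w 1.0 tilt [-0.0032 -0.0027 -1.    ]
delta tool axes [0.0016 0.0009 0.0032]
turn -0.0011 delta after turn [0.0016 0.0009 0.0032]
```

```bash
python3 jog.py '[{"x": 0.001,"y": 0.001,"z": 0.003},{},{},{},{}]' 0.2 80;  python3 jog.py '[{},{},{}]'; python3 -c "
from h import *
go([.4245,.3507,.004],1.3426+np.pi/2)"
```

```text
time: 4.15
tool_pos: [0.4266, 0.3535, 0.0075]
tcp_rot: [2.458, 1.956, 0.004]
wrist_force: [0.7, -1.1, 5.8]
width: 0.453
grip_force: 81.7
time: 4.53
tool_pos: [0.4266, 0.3535, 0.0075]
tcp_rot: [2.458, 1.956, 0.004]
wrist_force: [0.2, -1.0, 6.1]
width: 0.45
grip_force: 81.7
t 4.53 pos [0.4266 0.3535 0.0075] yawy -0.2268 F [ 0.2181 -1.0144  6.1058] w 0.45 tilt [ 0.0024  0.0015 -1.    ]
delta tool axes [-0.0032 -0.0014  0.0035]
turn 0.0014 delta after turn [-0.0032 -0.0014  0.0035]
```

```bash
cat >> h.py <<'E'
FT,FTH=np.array([.6309,.0629]),-.0836
def P(x,y,z):
    c,s=np.cos(FTH),np.sin(FTH);return np.r_[FT+np.array([[c,-s],[s,c]])@[x,y],z]
def inF(w):
    c,s=np.cos(FTH),np.sin(FTH);return (np.atleast_2d(w)[:,:2]-FT)@np.array([[c,-s],[s,c]])
E
python3 jog.py '[{"z": -0.02},{"z": -0.03},{"z": -0.03,"turn": 0.18},{"turn": 0.18},{"turn": 0.18}]'>/dev/null;python3 jog.py '[{"turn": 0.18},{"turn": 0.18},{"turn": 0.18},{"turn": 0.18},{"turn": 0.167}]'; python3 -c "
from h import *
go(P(-.169,.022,.085),FTH-np.pi/2);print(bot.read_state()['q'])"
```

```text
time: 5.78
tool_pos: [0.4246, 0.3523, 0.0852]
tcp_rot: [3.138, -0.139, -0.002]
wrist_force: [-0.5, 0.7, -3.4]
width: 0.455
grip_force: 80.9
t 5.78 pos [0.4246 0.3523 0.0852] yawy -1.6594 F [-0.55    0.7032 -3.3819] w 0.455 tilt [-0.0012 -0.0008 -1.    ]
delta tool axes [0.062  0.2489 0.0004]
turn -0.005 delta after turn [0.0607 0.2492 0.0004]
[0.6474 0.1707 2.0056 0.0001 0.9668 2.3068]
```

```bash
python3 jog.py '[{"x": 0.0121,"y": 0.05,"turn": -0.005},{"x": 0.0121,"y": 0.05},{"x": 0.0121,"y": 0.05},{"x": 0.0121,"y": 0.05},{"x": 0.0121,"y": 0.049}]'>/dev/null;python3 jog.py '[{},{}]'>/dev/null; python3 -c "
from h import *
im=camrig.read_camera('top');cv2.imwrite('pics/top2.png',im[:,:,::-1])
wi=camrig.read_camera('wrist');cv2.imwrite('pics/w2.png',wi[:,:,::-1])
go(P(-.169,.022,.030),FTH-np.pi/2)
i=camrig.camera_info('wrist')
zt=.0852-.0075+.032
print(proj(i,[P(-.045,0,.035),P(.045,0,.035),P(-.045,.02,.038),P(-.057,.002,zt),P(-.187,.002,zt),P(-.187,.042,zt)]))
"
```

```text
t 6.75 pos [0.4656 0.1006 0.0856] yawy -1.6479 F [-0.7664 -0.3226 -1.6472] w 0.452 tilt [-0.0006  0.0003 -1.    ]
delta tool axes [-0.0011  0.0018  0.0556]
turn 0.0065 delta after turn [-0.0011  0.0018  0.0556]
[[ 373.6368   21.135 ]
 [ 383.6184 -229.5203]
 [ 331.3695   18.7718]
 [ 400.3353  -13.6892]
 [ 378.1891  380.8712]
 [ 272.8467  380.2633]]
```

View pics/w2.png

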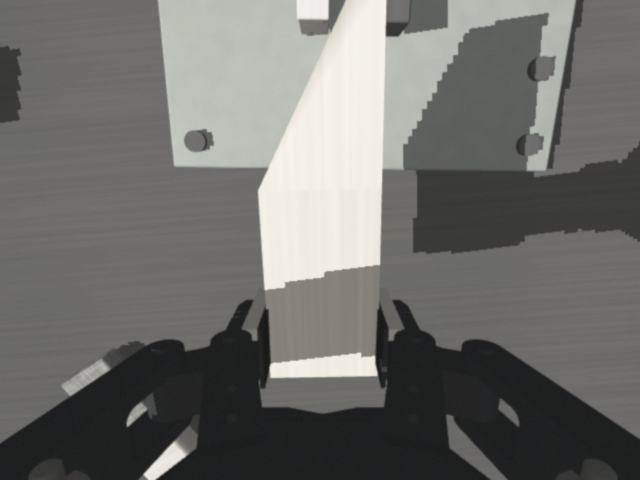

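The wrist view shows the wedge held with its straight edge running from about (376,377) to (386,0). The block's right edge is at column 411 and the tab's right face at column 330, as predicted. I measure the in-grasp yaw from the edge.

```bash
python3 - <<'E'
from h import *
g=cv2.imread('pics/w2.png',0).astype(int);i=camrig.camera_info('wrist')
pts=[]
for r in list(range(50,285,5)):
    d=np.diff(g[r,365:400]);k=d.argmin();pts.append((365+k+.5,r))
pts=np.array(pts)
for zt in(.106,.110):
    w=inF(ray(i,pts,zt)[:,:2]);a,b=np.polyfit(w[:,0],w[:,1],1);print("edge slope",a,"y at tail -.187",a*-.187+b,"nose",a*-.057+b)
    t=inF(ray(i,[[320,377.5],[262,190]],zt)[:,:2]);print("tail,shoulder",t)
# top view: wedge edges
m=(cv2.imread('pics/top2.png',0));cv2.imwrite('pics/top2c.png',cv2.resize(m[150:340,205:345],None,fx=3,fy=3))
E
```

```text
edge slope 0.022200540237866 y at tail -.187 0.0023383093804284893 nose 0.005224379611351069
tail,shoulder [[-0.1884  0.0241]
 [-0.1154  0.044 ]]
edge slope 0.022200540237866048 y at tail -.187 0.0029733952571077147 nose 0.005859465488030301
tail,shoulder [[-0.1854  0.0241]
 [-0.1149  0.0433]]
```

```bash
python3 jog.py '[{"y": 0.001,"z": 0.03,"turn": 0.022},{"z": 0.02},{"z": 0.01},{"z": 0.005},{}]'>/dev/null;python3 jog.py '[{},{}]'; python3 - <<'E'
from h import *
go(P(-.168,.023,.0195),FTH-np.pi/2+.0)
g=camrig.read_camera('wrist');cv2.imwrite('pics/w3.png',g[:,:,::-1]);i=camrig.camera_info('wrist')
g=cv2.cvtColor(g,cv2.COLOR_RGB2GRAY).astype(int)
z=bot.read_state()['tool_pos'][2]-.0075+.032
pts=[]
for r in range(110,285,5):
    d=np.diff(g[r,360:405]);k=d.argmin();pts.append((360+k+.5,r))
w=inF(ray(i,pts,z)[:,:2]);a,b=np.polyfit(w[:,0],w[:,1],1);print("edge slope",a,"y tail",a*-.187+b,"nose",a*-.057+b,np.abs(w[:,1]-a*w[:,0]-b).max())
E
```

```text
time: 7.62
tool_pos: [0.4666, 0.0988, 0.0216]
tcp_rot: [-3.137, 0.157, -0.002]
wrist_force: [0.9, 0.7, -3.5]
width: 0.45
grip_force: 81.5
t 7.62 pos [0.4666 0.0988 0.0216] yawy -1.6711 F [ 0.8637  0.713  -3.4947] w 0.45 tilt [ 0.0014  0.0002 -1.    ]
delta tool axes [-0.0013 -0.0009  0.0021]
turn -0.0167 delta after turn [-0.0013 -0.001   0.0021]
edge slope 0.003262847058799239 y tail 0.0012896616571863467 nose 0.0017138317748302476 0.00016835581689648234
```

View pics/w3.png

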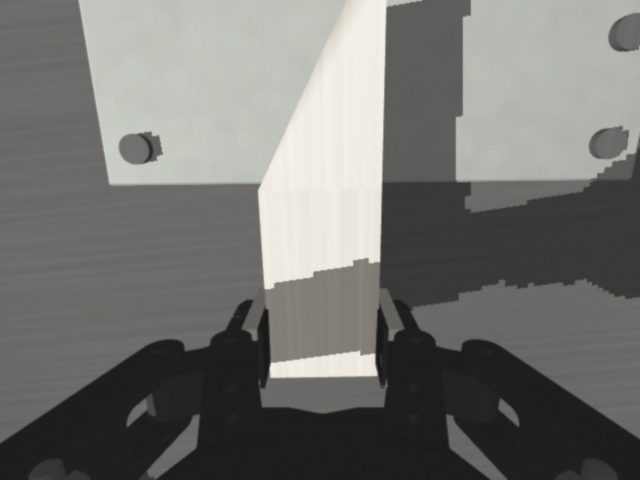

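```bash
python3 jog.py '[{"x": 0.006,"y": -0.0015,"z": 0.002},{"x": 0.008,"y": -0.0002},{"x": 0.008,"y": -0.0002},{"x": 0.008,"y": -0.0002},{"x": 0.008,"y": -0.0002}]';python3 -c "
from h import *
print(inF(bot.read_state()['tool_pos']))"
```

```text
time: 8.3
tool_pos: [0.502, 0.0965, 0.0178]
tcp_rot: [3.136, -0.158, -0.008]
wrist_force: [-5.9, -2.5, -0.6]
width: 0.454
grip_force: 81.6
[[-0.1313  0.0227]]
```

```bash
python3 jog.py '[{"x": 0.008,"y": -0.0002},{"x": 0.008,"y": -0.0002},{"x": 0.008,"y": -0.0002},{}]';python3 -c "
from h import *
print(inF(bot.read_state()['tool_pos']))";python3 jog.py '[{"x": 0.008,"y": -0.0002},{"x": 0.008,"y": -0.0002},{"x": 0.008,"y": -0.0002},{"x": 0.004},{}]';python3 -c "
from h import *
print(inF(bot.read_state()['tool_pos']))"
```

```text
time: 8.8
tool_pos: [0.5264, 0.0943, 0.0179]
tcp_rot: [3.136, -0.158, -0.007]
wrist_force: [-4.3, -4.4, -2.2]
width: 0.453
grip_force: 81.5
[[-0.1067  0.0225]]
time: 9.43
tool_pos: [0.5557, 0.0921, 0.0182]
tcp_rot: [3.136, -0.158, -0.002]
wrist_force: [-0.1, -4.4, -4.8]
width: 0.45
grip_force: 81.2
[[-0.0774  0.0228]]
```

```bash
python3 jog.py '[{},{},{},{},{}]' 1.0;python3 jog.py '[{"z": -0.02},{"z": -0.04},{"z": -0.06},{"z": -0.03},{}]';python3 - <<'E'
from h import *
i=camrig.camera_info('wrist');w=camrig.read_camera('wrist');cv2.imwrite('pics/w4.png',w[:,:,::-1])
print(proj(i,[P(.015,-.055,.073),P(.075,-.055,.073),P(-.097,0,.042),P(-.097,.04,.042),P(.045,0,.035),P(.05,.007,.031)]))
go(P(.045,-.055,.17),FTH-np.pi/2)
E
```

```text
time: 10.05
tool_pos: [0.556, 0.0933, 0.019]
tcp_rot: [-3.138, 0.157, -0.001]
wrist_force: [-0.6, 0.3, -0.0]
width: 1.0
grip_force: 0.0
time: 10.68
tool_pos: [0.5584, 0.0936, 0.1726]
tcp_rot: [-3.136, 0.157, -0.012]
wrist_force: [0.1, 0.8, -0.2]
width: 0.999
grip_force: 0.0
[[446.4982 104.3133]
 [454.0488  -5.175 ]
 [353.5509 260.3618]
 [302.9489 261.1184]
 [354.0168  65.9242]
 [343.7849  59.5847]]
t 10.72 pos [0.5567 0.0933 0.1701] yawy -1.6709 F [-1.2236 -0.14    1.0199] w 1.002 tilt [ 0.003   0.0004 -1.    ]
delta tool axes [0.1228 0.0771 0.0004]
turn -0.0165 delta after turn [0.1215 0.0791 0.0004]
```

View pics/w4.png

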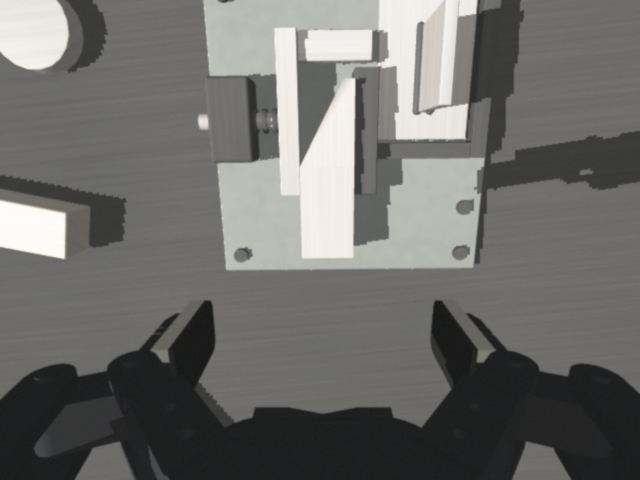

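The wrist view shows the wedge seated against the block (edge at column 354, tail at row 259, as predicted). The tongue end (column 378) is off the bracket plate, and the web bottom end is near (450,108), as predicted. Next I go to the web with a reduced opening.

```bash
python3 jog.py '[{"turn": -0.0165},{"x": 0.03,"y": 0.02},{"x": 0.04,"y": 0.026},{"x": 0.04,"y": 0.026},{"x": 0.0115,"y": 0.007}]' 0.42 >/dev/null; python3 jog.py '[{},{"z": 0.03},{"z": 0.03},{}]'; python3 - <<'E'
from h import *
i=camrig.camera_info('wrist');w=camrig.read_camera('wrist');cv2.imwrite('pics/w5.png',w[:,:,::-1])
print(proj(i,[P(.015,-.055,.073),P(.075,-.055,.073)]))
go(P(.045,-.055,.04),FTH-np.pi/2)
E
```

```text
time: 11.85
tool_pos: [0.6659, 0.0056, 0.1049]
tcp_rot: [-3.139, 0.13, 0.014]
wrist_force: [-0.4, 0.8, -0.7]
width: 0.422
grip_force: 0.0
[[323.0118 322.045 ]
 [323.2513 210.9692]]
t 11.9 pos [0.6678 0.0054 0.1071] yawy -1.6534 F [ 0.56   -0.0298 -0.1718] w 0.419 tilt [-0.0047  0.0004 -1.    ]
delta tool axes [0.0038 0.0008 0.0671]
turn 0.001 delta after turn [0.0038 0.0007 0.0671]
```

View pics/w5.png

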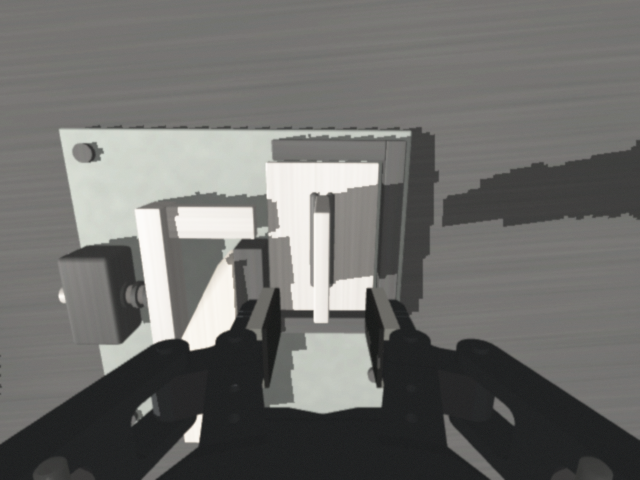

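The web runs from (322,198) to (322,322) and is centred between the fingers (columns 268 and 376). I descend and grip.

```bash
python3 jog.py '[{"x": 0.004,"y": 0.001,"z": 0.03},{"z": 0.025},{"z": 0.012},{},{}]'; python3 jog.py '[{},{},{},{},{}]' 0.0 70; python3 jog.py '[{"z": -0.005},{"z": -0.01},{"z": -0.02},{"z": -0.03},{"z": -0.03}]';python3 jog.py '[{"z": -0.03},{"z": -0.03},{}]'; python3 - <<'E'
from h import *
c,s=np.cos(-.0835),np.sin(-.0835)
go([.5298,-.3773,.19],FTH-np.pi/2);print(bot.read_state()['q'])
E
```

```text
time: 12.52
tool_pos: [0.6754, 0.0031, 0.0436]
tcp_rot: [-3.139, 0.131, -0.004]
wrist_force: [-0.3, 0.3, 1.0]
width: 0.42
grip_force: 0.0
time: 13.15
tool_pos: [0.6753, 0.0032, 0.0434]
tcp_rot: [-3.138, 0.132, -0.004]
wrist_force: [-0.2, 1.8, 6.1]
width: 0.079
grip_force: 70.5
time: 13.78
tool_pos: [0.6736, 0.0028, 0.1383]
tcp_rot: [3.139, -0.131, -0.002]
wrist_force: [0.9, 0.3, -4.9]
width: 0.085
grip_force: 68.7
time: 14.15
tool_pos: [0.6764, 0.0027, 0.2017]
tcp_rot: [3.139, -0.131, 0.012]
wrist_force: [0.0, -0.6, -5.9]
width: 0.079
grip_force: 69.1
t 14.15 pos [0.6764 0.0027 0.2017] yawy -1.6544 F [ 0.0413 -0.626  -5.8781] w 0.079 tilt [ 0.0076 -0.0005 -1.    ]
delta tool axes [-0.1145  0.3909  0.0108]
turn -0.0001 delta after turn [-0.1145  0.3909  0.0108]
[-0.0327  0.2802  1.6387 -0.0003  1.2151  1.6219]
```

```bash
python3 jog.py '[{"x": -0.007,"y": 0.025},{"x": -0.014,"y": 0.049},{"x": -0.014,"y": 0.049},{"x": -0.014,"y": 0.049},{"x": -0.014,"y": 0.049}]' >/dev/null; python3 jog.py '[{"x": -0.014,"y": 0.049},{"x": -0.014,"y": 0.049},{"x": -0.014,"y": 0.049},{"x": -0.007,"y": 0.024},{}]';python3 jog.py '[{"z": 0.04},{"z": 0.04},{"z": 0.03},{},{}]'; python3 - <<'E'
from h import *
go([.534,-.377,.0364],FTH-np.pi/2);w=camrig.read_camera('side');cv2.imwrite('pics/s6.png',cv2.resize(w[100:320,240:480,::-1],None,fx=2.5,fy=2.5))
E
```

```text
time: 15.4
tool_pos: [0.5275, -0.3799, 0.195]
tcp_rot: [-3.137, 0.137, 0.004]
wrist_force: [-0.3, 0.3, -5.1]
width: 0.08
grip_force: 69.2
time: 16.02
tool_pos: [0.5306, -0.3781, 0.0877]
tcp_rot: [3.139, -0.13, 0.001]
wrist_force: [0.5, -0.7, -5.0]
width: 0.083
grip_force: 69.1
t 16.02 pos [ 0.5306 -0.3781  0.0877] yawy -1.6537 F [ 0.5058 -0.6781 -5.0193] w 0.083 tilt [ 0.0009 -0.0004 -1.    ]
delta tool axes [ 0.0032 -0.0014  0.0513]
turn 0.0006 delta after turn [ 0.0032 -0.0014  0.0513]
```

View pics/s6.png

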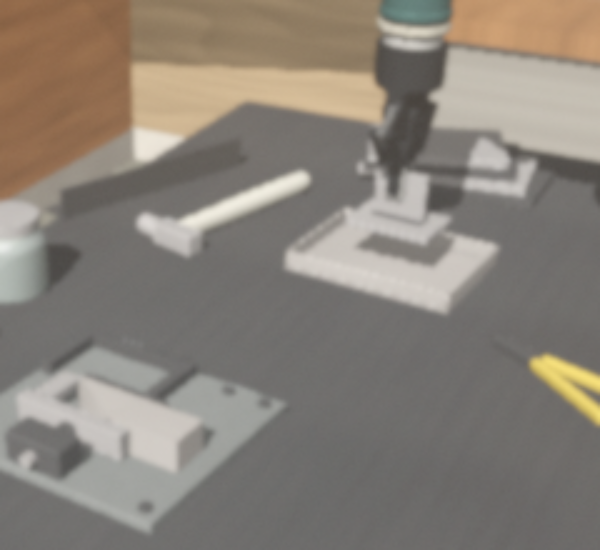

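The side view shows the bracket held upright over the tray, around (405,215), and the wedge holding the latch open, around (160,430). I lower it gently.

```bash
python3 jog.py '[{"x": 0.003,"y": -0.001,"z": 0.02},{"z": 0.016},{"z": 0.007},{"z": 0.003},{}]'; python3 jog.py '[{"z": 0.002},{"z": 0.002},{},{}]'
```

```text
time: 16.7
tool_pos: [0.5328, -0.3776, 0.0406]
tcp_rot: [-3.139, 0.132, 0.0]
wrist_force: [-0.3, 0.4, -6.1]
width: 0.081
grip_force: 69.1
time: 17.2
tool_pos: [0.5329, -0.3776, 0.0369]
tcp_rot: [3.139, -0.131, 0.0]
wrist_force: [-0.7, 0.5, -5.9]
width: 0.08
grip_force: 69.1
```

```bash
python3 jog.py '[{"z": 0.001},{"z": 0.001},{},{}]'; python3 jog.py '[{"z": 0.001},{"z": 0.001},{},{}]'
```

```text
time: 17.7
tool_pos: [0.5331, -0.3777, 0.0363]
tcp_rot: [3.139, -0.131, 0.001]
wrist_force: [-4.3, 3.0, 5.5]
width: 0.08
grip_force: 71.0
time: 18.2
tool_pos: [0.5331, -0.3777, 0.0363]
tcp_rot: [3.139, -0.131, 0.0]
wrist_force: [-8.1, 6.0, 15.8]
width: 0.082
grip_force: 72.7
```

```bash
python3 jog.py '[{"z": -0.002},{}]'; python3 jog.py '[{},{},{},{},{}]' 0.5; python3 jog.py '[{"z": -0.02},{"z": -0.05},{"z": -0.05},{},{}]'; python3 - <<'E'
from h import *
w=camrig.read_camera('side');t=camrig.read_camera('top')
o=np.zeros((550,800,3),np.uint8);o[:366,:400]=cv2.resize(w[100:320,240:480,::-1],(400,366));o[:,400:]=cv2.resize(t[140:350,200:570,::-1],(400,227)).repeat(1,0)[[*range(227)]+[0]*323]
cv2.imwrite('pics/fin.png',o)
E
```

```text
time: 18.45
tool_pos: [0.5333, -0.3779, 0.0363]
tcp_rot: [3.138, -0.131, 0.001]
wrist_force: [-4.3, 3.6, 8.4]
width: 0.08
grip_force: 71.4
time: 19.08
tool_pos: [0.5329, -0.3775, 0.0347]
tcp_rot: [-3.139, 0.131, 0.0]
wrist_force: [0.4, 0.2, -0.1]
width: 0.5
grip_force: 0.0
time: 19.7
tool_pos: [0.5331, -0.3777, 0.1561]
tcp_rot: [3.138, -0.131, 0.002]
wrist_force: [-0.3, 0.2, -0.6]
width: 0.497
grip_force: 0.0
```

View pics/fin.png

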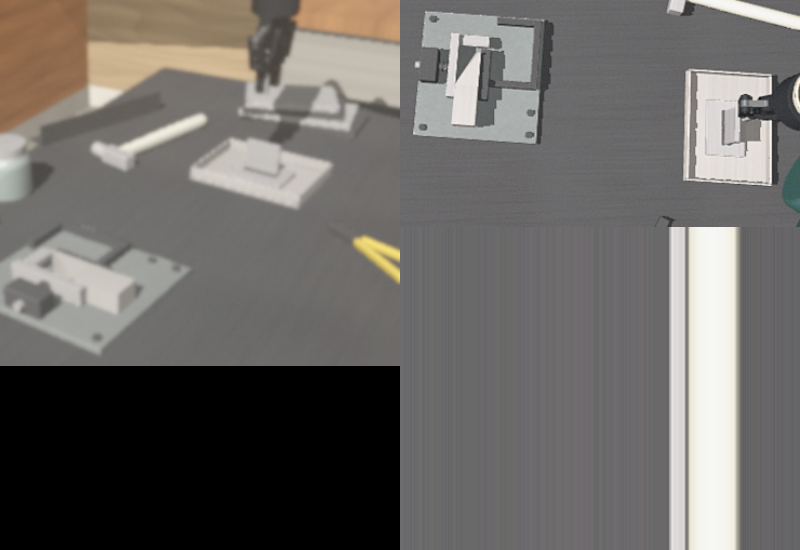

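The bracket stands in the middle of the tray with the web up (side view around (265,165), top view around (727,128)). The wedge holds the latch open, and the gripper is clear.

```bash
python3 -c "
from workcell import bot, camrig
print(bot.finish_job())"
```

```text
the job is handed in; nothing more can be done
None
```

I handed the job in at about 20 s; no verdict came back, but the last pictures show the bracket standing web up in the middle of the tray, the wedge holding the latch open, and the gripper clear of everything.

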